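Shut the ring box and push the display drawer home

ROBOT

A 6-joint arm with a two-finger parallel gripper is mounted at the origin on a cart in front of the work surface, level with it; the furniture and walls round the work are solid. World frame = base frame: x ahead of the robot, y to its left, z up, the work surface at z = 0. Lengths are in m, angles in rad, forces in N, time in s.
With the tool pointing down it reaches from about 0.3 to 0.875 m from the base axis. Payload 4.2 kg.
Tool frame: the origin (TCP) lies between the finger pads; the fingertips stand 14 mm ahead of it and the grasp point (between the pads) lies 5 mm behind it; z points along the fingers, x is the direction in which the jaws open and shut, and the axes are right-handed (so a half turn about z gives the same grasp; the last joint's range is limited). The gripper opens to 85 mm and grips with 20 to 120 N. Pads are 22 mm wide; open, the fingers measure 114 mm over their backs; the gripper's body (76 mm by 85 mm) begins 54 mm behind the grasp point. The pads swing forward as they close: fully open they stand 13 mm farther back than shut.
Start: joints at [-1.36, 0.32, 1.565, -0, 1.257, -0.02], TCP at [0.132, -0.56, 0.245] pointing down, gripper open.
Joint ranges: [-3.11, 3.11], [-0.84, 2.01], [0.21, 2.61], [-1.34, 4.49], [0.05, 2.63], [-2.56, 2.56]. Speed limits (rad/s): [2.57, 2.57, 3.14, 3.14, 3.14, 3.14].

INTERFACE

Orientations are given as [roll, pitch, yaw] about the fixed x, y, z axes, in that order (R = Rz(yaw) Ry(pitch) Rx(roll)).
In Python, from cell import r gives the robot as it stands.
- The arm moves only by the tool apply_moves, never from a script. Its arguments are lists of equal length, an entry for each row: "slide": the shift along the tool's x, y, z each as a share of 0.1 m, from -1 to 1, a list of three; "yaw": the turn about the tool's z as a share of 180 degrees, from -1 to 1. In form: {"slide": [[dx, dy, dz], ...], "yaw": [yaw, ...]}. A call has 1 to 5 rows; each row is the pose to reach, as a shift and turn from the pose commanded when the call began, along the tool's axes at that moment, turning the shorter way round; what a row does not reach only later rows make up. A row lasts 1/10 s, in which the tool goes at most 50 mm and 8.59 degrees, less where a joint would pass 70% of its speed; a pose out of reach is approached as far as the arm can. A call with a number of a shift or a turn outside -1 to 1 is refused whole. A call with a gripper value outside its range is refused whole. "hand" is the opening, from 0 (shut) to 1 (fully open), set as the call begins (left out, the last holds). The fingers move at their own pace and stop on an object; "newtons" is the grip in N (left out, the last holds). Time passes only in rows, so rows that repeat a pose let the fingers close. It gives the time, the measured TCP pose, the force and the opening at its end, in the units of the state.
- r.observe(): the state, without advancing time (a new reading comes with each control period).
- r.read_camera(name): name is "side" or "top" or "wrist"; returns a dict with "pixels" (400x640x3 uint8, red, green, blue), "depth" (400x640 float32, m along the optical axis (not along the pixel's ray), 0 where there is no reading), "camera_matrix" (3x3 intrinsics, pixels), "world_to_cam" (4x4, takes a point from world to camera coordinates); the wrist camera has in their place "hand_eye" (4x4, takes a point from camera to tool coordinates, whose origin is the TCP and whose axes are the tool frame's). Camera axes: x right, y up, looking along -z (the intrinsics and any distortion apply to the point x, -y, -z); pixel columns grow to the right and rows downward; lengths in m; the calibration is good to about 2 mm. A picture is of the moment at which its call begins: read the wrist's pose just before it.
- r.close_job(): hands the job in, once; it reports no verdict.
The state is a dict: "t": time; "q": joint angles; "dq": joint speeds; "tau": joint torques, N m; "eef_pos": TCP position; "eef_rot": TCP orientation; "contact_force": force on the tool from outside, world axes, zero at the start; "wrist_torque": the same for the moment, N m; "gripper_width": finger opening in m.
Only numpy, scipy, OpenCV 4.12 (cv2) and the standard library are available. Lean on these libraries where they do the work, as an engineer would, in place of code of your own. Each camera call takes 0.05 s, during which the arm holds its last target.

TASK

Put the ring display away for the night: with the fingertips, push the open lid of the walnut ring box over until the box is shut, then push the drawer it stands in fully home into the little wooden chest. The lid must be shut while the drawer is still well out, because an open lid does not fit under the chest's top. Only push: do not lift the ring box, and leave the tin, the ribbon, the soap and the matchbox where they are.

Things in the scene. Friction and masses are not known exactly. Their poses are not given: they have to be found in the camera images.
- chest: low countertop chest of pale wood with one drawer, fixed; 210 mm wide (its y), 215 deep (x), 88 high; its top board overhangs 3 mm at each side and 2 mm at the front. Origin: under the middle of its front edge, on the work surface; its x points into the chest (the way the drawer goes in), z up.
- drawer_front (a point): middle of the outer face of the drawer's front, 31 mm above the work surface; axes as the chest's, x into the drawer. The front is a flat upright board 186 mm wide, 12 thick, from 8 to 72 mm above the surface, with a finger cut-out 54 mm wide in the middle of its top edge, down to 54 mm. Shut, the face is flush with the chest's side walls, 2 mm behind the edge of its top board.
- drawer (a joint): how far the drawer is out, m: 0 fully home, 0.195 fully out; starts 0.162 to 0.188. Stays where it is left; about 1.5 N of friction. The drawer is 200 mm long, its 6 mm side walls reach 58 mm above the work surface.
- ring_box: walnut ring box with a hinged lid, 75x88x47 mm shut (about 110 g), standing loose in the front part of the drawer. Origin: centre of its underside, 14 mm above the work surface; the walls are 33 mm from it in x, 44 mm in y; x points to its hinge side, which faces the chest more or less, z up. The hinge line is at x = +35, z = +31 mm, along y.
- ring_box_lid (a joint): lid angle, rad: 0 shut, 1.83 fully open (leaning back, away from the robot); starts 1.5 to 1.8. A light lid with a little friction: leaning back it stays open; pushed over well past upright, towards the robot, it drops or can be pressed shut.
- lid_edge (a point): middle of the outer face of the lid's free edge, 68 mm from the hinge line; the lid is 16 mm thick and 88 wide. Shut, this point is at the front of the box, 41 mm above its underside; the lid's top is then 61 mm above the work surface. Open, it is the topmost part, about 110 mm above the work surface, and the lid's outer face looks to the chest.
- balm_tin: white balm tin, 50 mm across, 21 high, on the rear half of the chest's top; leave alone. Origin: centre of its underside.
- ribbon_spool: spool of red ribbon, 59 mm across, 26 high, on the rear half of the chest's top; leave alone. Origin: centre of its underside.
- soap: soap bar in a pale green wrapper with a paper band, 53x78x28 mm, lying on the surface beside the chest or its drawer; leave alone. Origin: centre of its underside.
- matchbox: small matchbox, 36x53x16 mm, lying on the surface beside the chest or its drawer; leave alone. Origin: centre of its underside.

How it is judged:
By the outcome, as a careful person would: the job done as asked, in the order asked, and still so for the second after the job is handed in, with the robot touching nothing.
It also fails if it takes over 54 s, if anything falls off the work surface, if the arm or the gripper's body presses on something with over 40 N, if the wrist force passes 120 N, or if a joint passes its speed limit or range.

## Working session

There is one attempt and no reset: what is moved stays moved. The work goes in short steps, Python scripts to look and compute and a tool call to move; the robot and the scene stay as the last step left them, time stands still between calls to the robot, and variables do not carry over. Pictures are saved under pics/ and viewed, and the job is handed in when it is done.

Besides the shell and the picture viewer there is one more tool, called after "Call:" as name(argument=value, ...) on one line, values as JSON. apply_moves: Moves the arm, as the interface text tells. Its arguments: {"type":"object","properties":{"slide":{"type":"array","items":{"type":"array","items":{"type":"number","minimum":-1,"maximum":1}}},"yaw":{"type":"array","items":{"type":"number","minimum":-1,"maximum":1}},"hand":{"type":"number"},"newtons":{"type":"number"}},"required":["slide","yaw"]}

```bash
mkdir -p pics; ls
cat > h.py <<'E'
import numpy as np, cv2
from cell import r
def snap(n,f):
    d=r.read_camera(n); cv2.imwrite('pics/'+f+'.png',d['pixels'][:,:,::-1]); np.savez('pics/'+f+'.npz',**{k:v for k,v in d.items()}); return d
def world(d,u,v,z=None):
    """world point(s) of pixel by depth"""
    K=d['camera_matrix'];D=d['depth'][int(v),int(u)]
    p=np.array([(u-K[0,2])/K[0,0]*D,-(v-K[1,2])/K[1,1]*D,-D,1])
    return (np.linalg.inv(d['world_to_cam'])@p)[:3]
def cloud(d):
    K=d['camera_matrix'];D=d['depth'];v,u=np.mgrid[0:400,0:640]
    p=np.stack([(u-K[0,2])/K[0,0]*D,-(v-K[1,2])/K[1,1]*D,-D,np.ones_like(D)],-1)
    return (p@np.linalg.inv(d['world_to_cam']).T)[...,:3]
E
python3 - <<'E'
from h import *
s=r.observe();print({k:np.round(v,3) for k,v in s.items()})
for n in('side','top'):
    d=snap(n,n+'0');print(d.keys());print(d['camera_matrix']);print(d['world_to_cam'].round(3))
E
```

```text
pics
{'t': np.float64(0.0), 'q': array([-1.36 ,  0.32 ,  1.566,  0.   ,  1.257, -0.02 ]), 'dq': array([ 0.001, -0.001,  0.001,  0.002, -0.001,  0.   ]), 'tau': array([ 1.0000e-03, -4.1551e+01, -2.3416e+01,  0.0000e+00,  8.0000e-03,
       -0.0000e+00]), 'eef_pos': array([ 0.131, -0.559,  0.244]), 'eef_rot': array([-3.142e+00,  2.000e-03, -1.340e+00]), 'contact_force': array([-0.808, -0.2  , -0.426]), 'wrist_torque': array([ 0.023, -0.019,  0.011]), 'gripper_width': np.float64(0.086)}
dict_keys(['pixels', 'depth', 'camera_matrix', 'world_to_cam'])
[[514.88399949   0.         319.50138318]
 [  0.         514.88399949 205.16905473]
 [  0.           0.           1.        ]]
[[ 0.971 -0.238 -0.021 -0.599]
 [ 0.176  0.652  0.738 -0.171]
 [-0.162 -0.72   0.675 -0.839]
 [ 0.     0.     0.     1.   ]]
dict_keys(['pixels', 'depth', 'camera_matrix', 'world_to_cam'])
[[417.4300222    0.         322.15281189]
 [  0.         417.4300222  210.18290678]
 [  0.           0.           1.        ]]
[[-0.012 -1.     0.002  0.007]
 [ 0.989 -0.011  0.147 -0.636]
 [-0.147  0.004  0.989 -0.818]
 [ 0.     0.     0.     1.   ]]
```

View pics/side0.png

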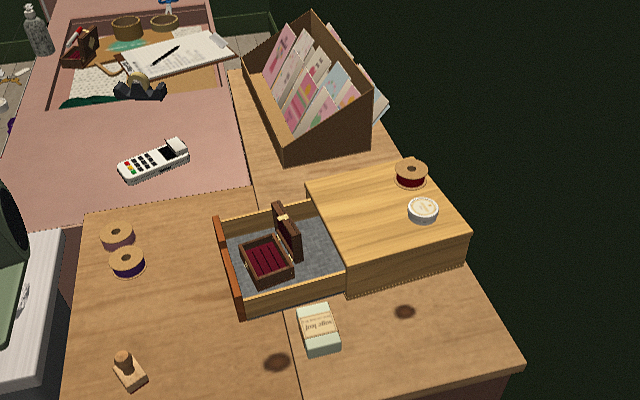

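View pics/top0.png

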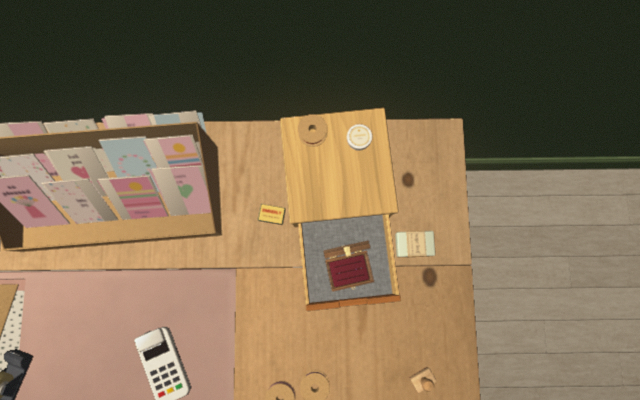

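The side view shows the drawer front at about (230,265) and the open lid at (288,232), with the soap at (318,330). The top view shows the chest front edge near row 218, the drawer front near (353,302), the lid edge near (347,249) and the matchbox at (271,214).

Run:
```python
from h import *
for n,(x0,y0,x1,y1) in {'side':(200,180,360,300),'top':(260,190,440,320)}.items():
    im=cv2.imread(f'pics/{n}0.png')[y0:y1,x0:x1]
    cv2.imwrite(f'pics/{n}0c.png',cv2.resize(im,None,fx=4.4,fy=4.4,interpolation=cv2.INTER_CUBIC))
d=dict(np.load('pics/top0.npz'))
C=cloud(d)
for a,m in {'top board z85-92':(C[...,2]>.083)&(C[...,2]<.093),}.items():
    P=C[m]; P=P[(P[:,0]>.4)&(abs(P[:,1])<.3)]
    print(a,len(P),P.min(0),P.max(0),P.mean(0))
for u,v in[(283,115),(291,222),(396,212),(385,110),(307,305),(399,297),(325,245),(368,241),(347,249),(330,290),(373,283),(271,214),(415,244)]:
    print(u,v,world(d,u,v).round(4))
```

```text
top board z85-92 11336 [ 0.54411913 -0.29919226  0.08301036] [0.96282929 0.29999429 0.092989  ] [ 0.72885427 -0.02036738  0.08816893]
283 115 [ 0.9585  0.1077 -0.246 ]
291 222 [0.6076 0.061  0.0877]
396 212 [ 0.6254 -0.1467  0.0856]
385 110 [ 0.9604 -0.1826 -0.2211]
307 305 [0.4463 0.0311 0.0703]
399 297 [ 0.4597 -0.1484  0.0739]
325 245 [ 0.5665 -0.006   0.0138]
368 241 [ 0.5667 -0.0866  0.1129]
347 249 [ 0.552  -0.0464  0.1147]
330 290 [ 0.4723 -0.0152  0.0163]
373 283 [ 0.4855 -0.1061  0.0111]
271 214 [0.634  0.109  0.0164]
415 244 [ 0.5654 -0.1942  0.0291]
```

View pics/side0c.png

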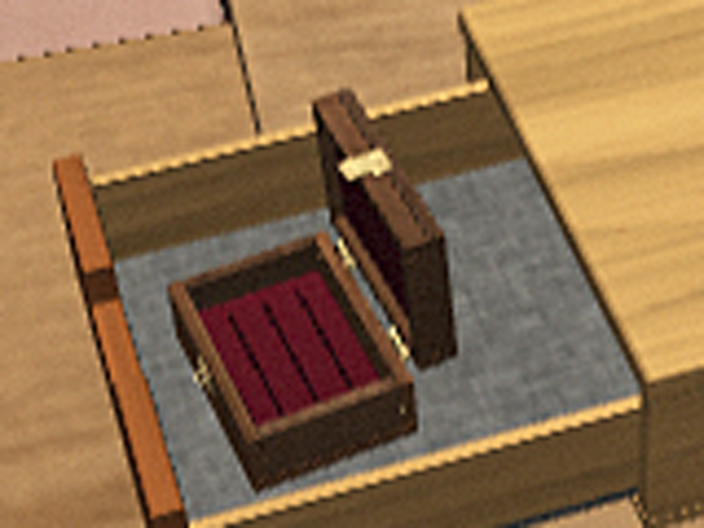

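View pics/top0c.png

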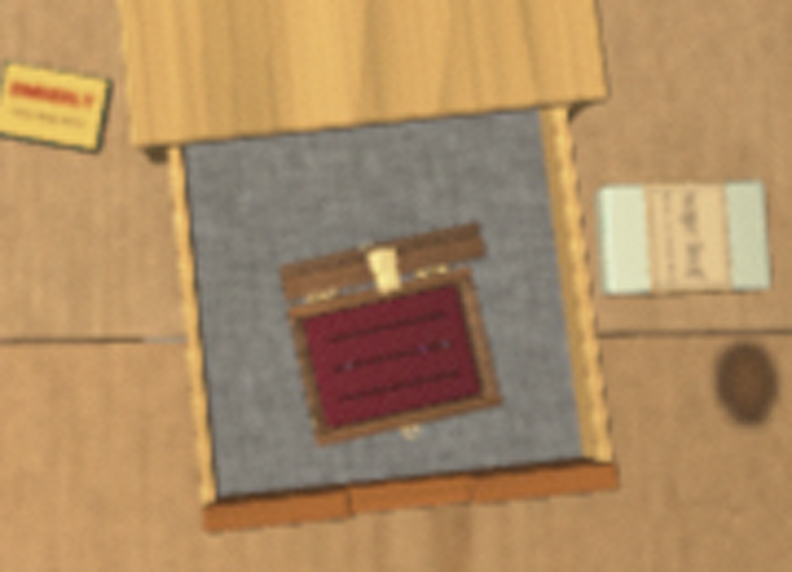

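Run:
```python
from h import *
def rep(n,P):
    r_=cv2.minAreaRect((P[:,:2]*1000).astype(np.float32)); print(n,len(P),np.round(r_[0],1),np.round(r_[1],1),round(r_[2],2),'zmed',np.median(P[:,2]).round(4)); print(cv2.boxPoints(r_).round(1).tolist())
for n in('top','side'):
    d=dict(np.load(f'pics/{n}0.npz')); C=cloud(d).reshape(-1,3)
    m=(C[:,0]>.42)&(C[:,0]<.86)&(C[:,1]>-.2)&(C[:,1]<.08)
    C=C[m]; f=lambda a,b,lo=.42,hi=.9:C[(C[:,2]>a)&(C[:,2]<b)&(C[:,0]>lo)&(C[:,0]<hi)]
    print(n);rep('chesttop',f(.082,.093,.595)); rep('lid top',f(.098,.125,.5,.62)); rep('lid up',f(.075,.125,.5,.59)); rep('front',f(.066,.08,.42,.48))
    rep('boxrim',f(.04,.052,.47,.57))
    L=f(.065,.125,.5,.59);i=L[:,2].argmax();print(L[i])
```

```text
top
chesttop 10156 [723.3 -34. ] [219.2 216.4] 5.37 zmed 0.0882
[[604.0999755859375, 63.400001525878906], [624.2999877929688, -152.0], [842.5999755859375, -131.5], [822.4000244140625, 84.0]]
lid top 408 [549.4 -47. ] [21.1 88. ] 11.73 zmed 0.1131
[[530.0999755859375, -6.099999904632568], [548.0, -92.19999694824219], [568.7000122070312, -87.9000015258789], [550.7999877929688, -1.7999999523162842]]
lid up 410 [549.8 -46.8] [22.  87.9] 10.27 zmed 0.1131
[[531.0999755859375, -5.5], [546.7999877929688, -92.0], [568.5, -88.0], [552.7999877929688, -1.5]]
front 433 [449.5 -59. ] [ 12.2 184.9] 5.35 zmed 0.0717
[[434.79998779296875, 32.5], [452.0, -151.60000610351562], [464.20001220703125, -150.5], [446.8999938964844, 33.599998474121094]]
boxrim 486 [520.2 -52.6] [ 97.6 183.6] 0.12 zmed 0.044
[[471.29998779296875, 39.099998474121094], [471.6000061035156, -144.5], [569.2000122070312, -144.3000030517578], [568.7999877929688, 39.29999923706055]]
[ 0.54053696 -0.04970198  0.11799128]
side
chesttop 10150 [723.4 -32.4] [220.1 219.8] 5.24 zmed 0.0879
[[603.7999877929688, 67.0], [623.9000244140625, -1
[... 204 characters left out ...]
, -92.30000305175781], [569.2999877929688, -87.9000015258789], [551.0, 0.0]]
lid up 709 [549.9 -46.1] [21.7 90. ] 12.46 zmed 0.1119
[[529.5999755859375, -4.5], [549.0, -92.4000015258789], [570.2000122070312, -87.69999694824219], [550.7999877929688, 0.20000000298023224]]
front 497 [449.4 -58.6] [ 11.9 185.6] 5.3 zmed 0.0716
[[434.8999938964844, 33.20000076293945], [452.0, -151.60000610351562], [463.8999938964844, -150.5], [446.70001220703125, 34.29999923706055]]
boxrim 1206 [519.9 -54. ] [ 99.9 191.8] 0.09 zmed 0.0443
[[469.79998779296875, 41.79999923706055], [470.1000061035156, -149.89999389648438], [570.0, -149.8000030517578], [569.7000122070312, 42.0]]
[ 0.54941264 -0.05043861  0.11754498]
```

```bash
cat >> h.py <<'E'
from scipy.spatial.transform import Rotation as Ro
def rel(*tg,yaw=None):
    s=r.observe(); R=Ro.from_euler('xyz',s['eef_rot']).as_matrix()
    print('t',s['t'].round(2),'pos',s['eef_pos'].round(4),'rpy',s['eef_rot'].round(3),'F',s['contact_force'].round(2),'w',s['gripper_width'].round(4))
    for t in tg: print(t,'->',(R.T@(np.array(t)-s['eef_pos'])/0.1).round(3))
    if yaw is not None: print('yaw share',((s['eef_rot'][2]-yaw)/np.pi).round(4))
E
python3 - <<'E'
from h import *
rel((.578,-.041,.22),yaw=-1.366)
d=snap('wrist','w0')
E
```

```text
Traceback (most recent call last):
  File "h.py", line 17, in rel
    print('t',s['t'].round(2),'pos',s['eef_pos'].round(4),'rpy',s['eef_rot'].round(3),'F',s['contact_force'].round(2),'w',s['gripper_width'].round(4))
              ^^^^^^^^^^^^
AttributeError: 'float' object has no attribute 'round'
```

```bash
sed -i "s/s\['t'\].round(2)/round(float(s['t']),2)/;s/s\['gripper_width'\].round(4)/round(float(s['gripper_width']),4)/" h.py
python3 - <<'E'
from h import *
rel((.578,-.041,.22),yaw=-1.366)
d=snap('wrist','w0'); print(d['hand_eye'].round(3))
E
```

```text
t 0.1 pos [ 0.1314 -0.5594  0.2445] rpy [-3.142e+00  2.000e-03 -1.340e+00] F [-0.97  0.45 -0.27] w 0.0848
(0.578, -0.041, 0.22) -> [-4.025 -5.533  0.252]
yaw share 0.0083
[[ 1.     0.     0.    -0.   ]
 [ 0.    -0.951 -0.308 -0.079]
 [ 0.     0.308 -0.951 -0.129]
 [ 0.     0.     0.     1.   ]]
```

View pics/w0.png

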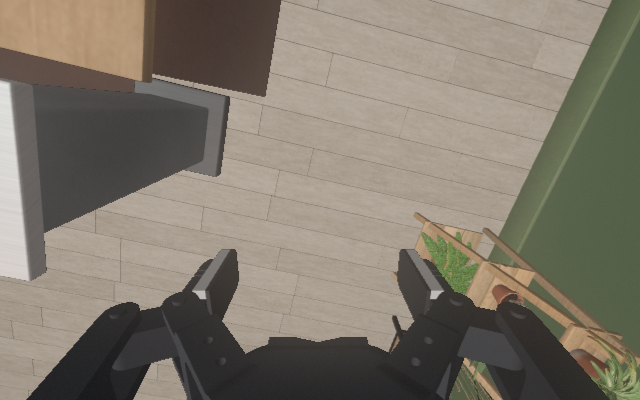

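Call:
apply_moves(slide=[[-0.3, -0.4, 0], [-0.6, -0.8, 0], [-0.72, -1, 0]], yaw=[0.008, 0.008, 0.008], hand=0)

```text
t: 0.45
eef_pos: [0.2136, -0.4637, 0.245]
eef_rot: [-3.141, 0.002, -1.364]
contact_force: [0.8, -0.4, 1.2]
gripper_width: 0.0441
```

Call:
apply_moves(slide=[[-0.3, -0.4, 0], [-0.6, -0.8, 0], [-0.72, -1, 0]], yaw=[0, 0, 0])

```text
t: 0.75
eef_pos: [0.2969, -0.3728, 0.2452]
eef_rot: [-3.141, 0.002, -1.363]
contact_force: [0.3, -0.4, -0.2]
gripper_width: 0.0002
```

Call:
apply_moves(slide=[[-0.3, -0.4, 0], [-0.6, -0.8, 0], [-0.72, -1, 0]], yaw=[0, 0, 0])

```text
t: 1.05
eef_pos: [0.3803, -0.2821, 0.2452]
eef_rot: [-3.141, 0.001, -1.363]
contact_force: [-0.4, -0.8, -0.5]
gripper_width: 0.0003
```

Call:
apply_moves(slide=[[-0.3, -0.4, 0], [-0.6, -0.8, 0], [-0.72, -1, 0]], yaw=[0, 0, 0])

```text
t: 1.35
eef_pos: [0.4637, -0.1912, 0.2451]
eef_rot: [-3.141, 0.001, -1.362]
contact_force: [-0.2, -1.0, -0.3]
gripper_width: 0.0002
```

Run:
```python
from h import *
rel((.578,-.041,.22),yaw=-1.366)
```

```text
t 1.35 pos [ 0.4637 -0.1912  0.2451] rpy [-3.141e+00  1.000e-03 -1.362e+00] F [-0.22 -0.96 -0.29] w 0.0002
(0.578, -0.041, 0.22) -> [-1.232 -1.429  0.253]
yaw share 0.0012
```

Call:
apply_moves(slide=[[-0.3, -0.3, 0], [-0.6, -0.6, 0], [-0.9, -0.9, 0], [-1, -1, 0]], yaw=[0, 0, 0, 0])

```text
t: 1.75
eef_pos: [0.541, -0.0728, 0.2449]
eef_rot: [-3.141, 0.001, -1.362]
contact_force: [0.4, -0.7, -0.8]
gripper_width: 0.0001
```

Call:
apply_moves(slide=[[-0.15, -0.3, 0.1], [-0.22, -0.42, 0.25], [-0.22, -0.42, 0.25]], yaw=[0, 0, 0])

```text
t: 2.05
eef_pos: [0.5753, -0.045, 0.2173]
eef_rot: [3.136, 0.001, -1.364]
contact_force: [-0.5, -0.7, -0.5]
gripper_width: 0.0001
```

Run:
```python
from h import *
rel((.578,-.041,.11),yaw=-1.366)
d=snap('side','s1')
im=d['pixels'][100:300,180:420,::-1]
cv2.imwrite('pics/s1c.png',cv2.resize(im,None,fx=3,fy=3,interpolation=cv2.INTER_CUBIC))
snap('wrist','w1')
```

```text
t 2.05 pos [ 0.5753 -0.045   0.2173] rpy [ 3.136e+00  1.000e-03 -1.364e+00] F [-0.49 -0.66 -0.49] w 0.0001
(0.578, -0.041, 0.11) -> [-0.032 -0.041  1.073]
yaw share 0.0008
```

View pics/s1c.png

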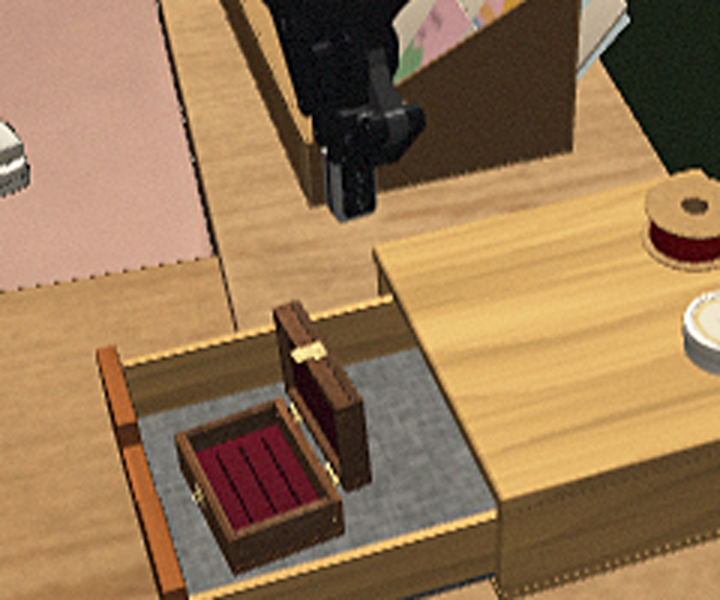

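View pics/w1.png

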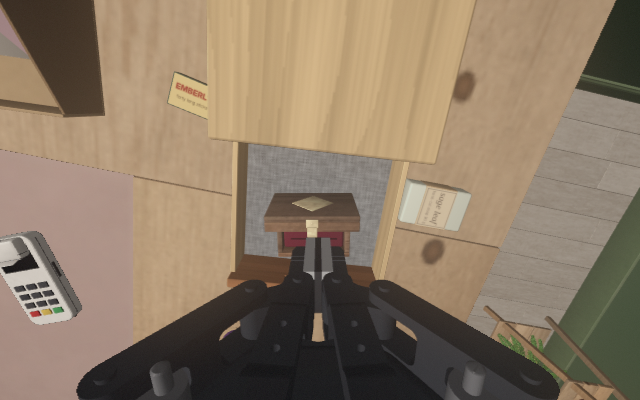

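The tips hang behind the lid, above the gap to the chest. In the wrist view the lid's outer face is at (312,205), ahead of the fingers. Next I lower them.

Call:
apply_moves(slide=[[-0.03, -0.03, 0.3], [-0.03, -0.03, 0.6], [-0.03, -0.03, 0.8], [-0.03, -0.03, 0.8]], yaw=[0, 0, 0, 0])

```text
t: 2.55
eef_pos: [0.5757, -0.0432, 0.1382]
eef_rot: [3.136, 0.001, -1.367]
contact_force: [-0.2, -0.5, -0.2]
gripper_width: -0.0
```

Run:
```python
from h import *
rel((.58,-.041,.11),yaw=-1.366)
d=snap('side','s2')
im=d['pixels'][130:300,200:400,::-1]
cv2.imwrite('pics/s2c.png',cv2.resize(im,None,fx=3.5,fy=3.5,interpolation=cv2.INTER_CUBIC))
```

```text
t 2.55 pos [ 0.5757 -0.0432  0.1382] rpy [ 3.136e+00  1.000e-03 -1.367e+00] F [-0.18 -0.46 -0.22] w -0.0
(0.58, -0.041, 0.11) -> [-0.013 -0.048  0.282]
yaw share -0.0002
```

View pics/s2c.png

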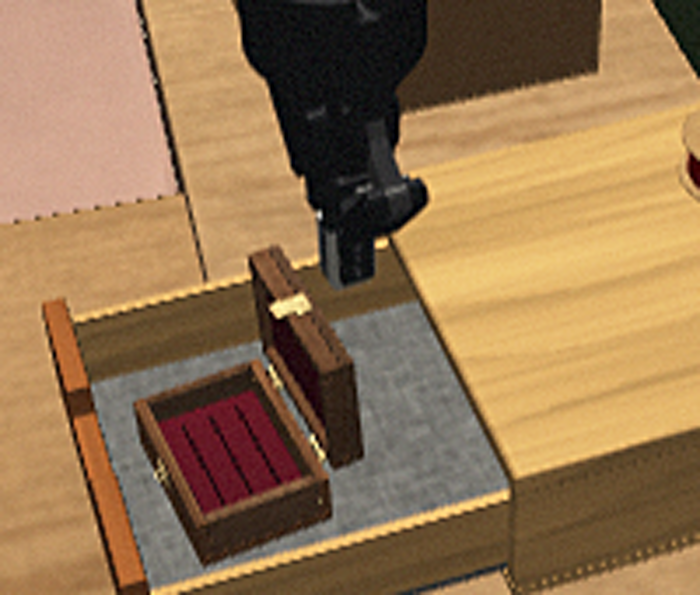

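Call:
apply_moves(slide=[[0, -0.04, 0.15], [0, -0.04, 0.28], [0, -0.04, 0.28]], yaw=[0, 0, 0])

```text
t: 2.9
eef_pos: [0.5812, -0.0413, 0.1106]
eef_rot: [3.138, 0.001, -1.365]
contact_force: [-0.2, -0.0, -0.6]
gripper_width: -0.0002
```

Run:
```python
from h import *
rel((.54,-.049,.11),(.49,-.059,.09),yaw=-1.366)
d=snap('side','s3')
im=d['pixels'][130:300,200:400,::-1]
cv2.imwrite('pics/s3c.png',cv2.resize(im,None,fx=3.5,fy=3.5,interpolation=cv2.INTER_CUBIC))
```

```text
t 2.9 pos [ 0.5812 -0.0413  0.1106] rpy [ 3.138e+00  1.000e-03 -1.365e+00] F [-0.16 -0.   -0.62] w -0.0002
(0.54, -0.049, 0.11) -> [-0.009  0.419  0.008]
(0.49, -0.059, 0.09) -> [-0.013  0.928  0.209]
yaw share 0.0002
```

View pics/s3c.png

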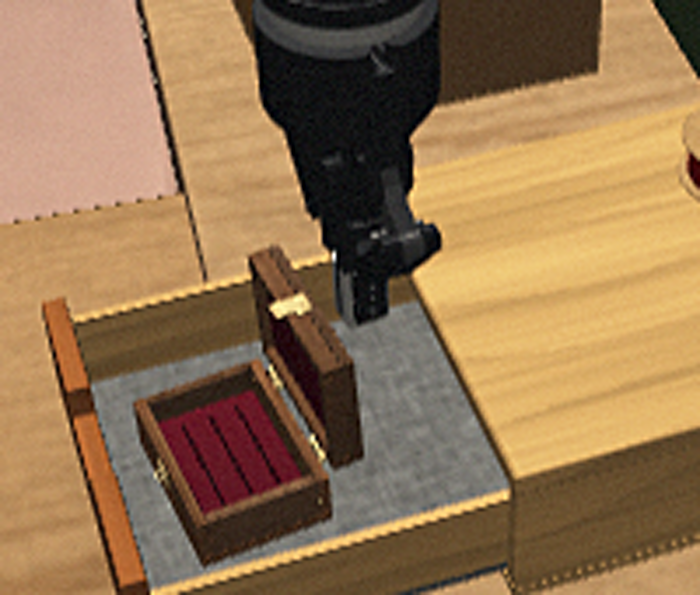

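Call:
apply_moves(slide=[[0, 0.08, 0], [0, 0.16, 0], [0, 0.23, 0], [0, 0.3, 0], [0, 0.36, 0]], yaw=[0, 0, 0, 0, 0])

```text
t: 3.45
eef_pos: [0.5467, -0.0488, 0.1129]
eef_rot: [-3.14, -0.0, -1.365]
contact_force: [1.0, 1.1, 1.3]
gripper_width: 0.0001
```

```bash
cat >> h.py <<'E'
def sc(f):
    d=snap('side',f)
    cv2.imwrite(f'pics/{f}c.png',cv2.resize(d['pixels'][130:300,200:400,::-1],None,fx=3.5,fy=3.5,interpolation=cv2.INTER_CUBIC))
E
python3 - <<'E'
from h import *
rel((.52,-.054,.11),(.49,-.059,.09),yaw=-1.366)
sc('s4')
E
```

```text
t 3.45 pos [ 0.5467 -0.0488  0.1129] rpy [-3.14  -0.    -1.365] F [1.03 1.06 1.34] w 0.0001
(0.52, -0.054, 0.11) -> [-0.004  0.272  0.028]
(0.49, -0.059, 0.09) -> [-0.016  0.576  0.228]
yaw share 0.0002
```

View pics/s4c.png

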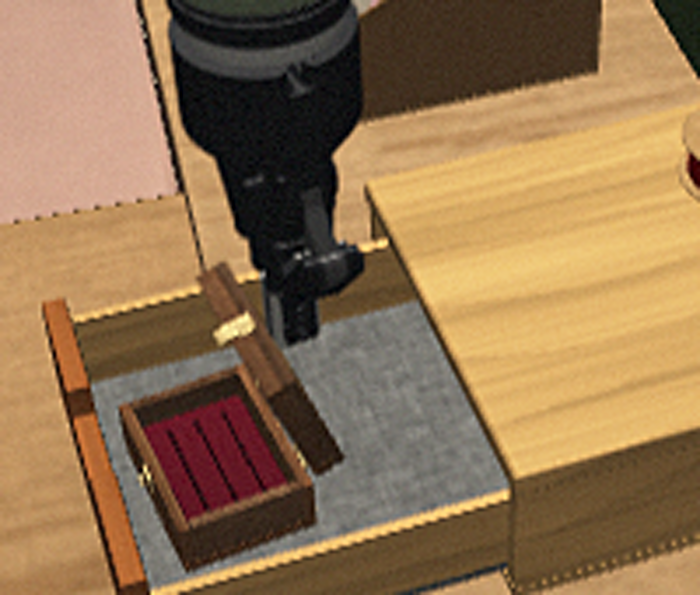

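Call:
apply_moves(slide=[[0, 0.08, 0], [0, 0.16, 0], [0, 0.24, 0], [0, 0.28, 0.03], [0, 0.28, 0.03]], yaw=[0, 0, 0, 0, 0])

```text
t: 4.0
eef_pos: [0.5185, -0.0545, 0.1088]
eef_rot: [3.14, 0.0, -1.365]
contact_force: [-0.6, -0.5, -0.2]
gripper_width: 0.0
```

Run:
```python
from h import *
rel((.52,-.054,.11),(.49,-.059,.09),yaw=-1.366)
sc('s5')
```

```text
t 4.0 pos [ 0.5185 -0.0545  0.1088] rpy [ 3.14   0.    -1.365] F [-0.64 -0.49 -0.22] w 0.0
(0.52, -0.054, 0.11) -> [-0.001 -0.016 -0.012]
(0.49, -0.059, 0.09) -> [-0.013  0.288  0.189]
yaw share 0.0002
```

View pics/s5c.png

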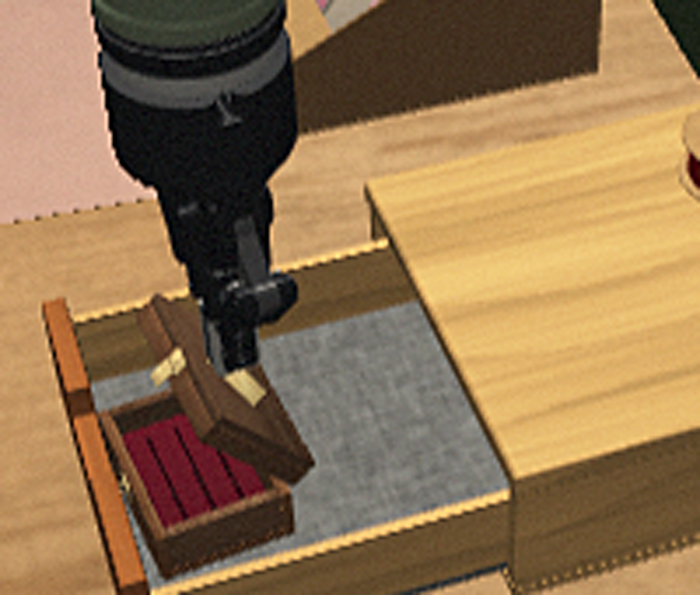

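Call:
apply_moves(slide=[[0, 0.1, 0.02], [0, 0.2, 0.06], [0, 0.28, 0.12], [0, 0.33, 0.18], [0, 0.36, 0.24]], yaw=[0, 0, 0, 0, 0])

```text
t: 4.55
eef_pos: [0.4832, -0.0617, 0.0847]
eef_rot: [3.14, 0.0, -1.365]
contact_force: [-1.1, 1.1, 2.5]
gripper_width: 0.0001
```

Run:
```python
from h import *
rel((.482,-.061,.077),(.482,-.061,.074),yaw=-1.366)
sc('s6')
```

```text
t 4.55 pos [ 0.4832 -0.0617  0.0847] rpy [ 3.14   0.    -1.365] F [-1.14  1.11  2.53] w 0.0001
(0.482, -0.061, 0.077) -> [-0.01   0.01   0.077]
(0.482, -0.061, 0.074) -> [-0.01   0.01   0.107]
yaw share 0.0002
```

View pics/s6c.png

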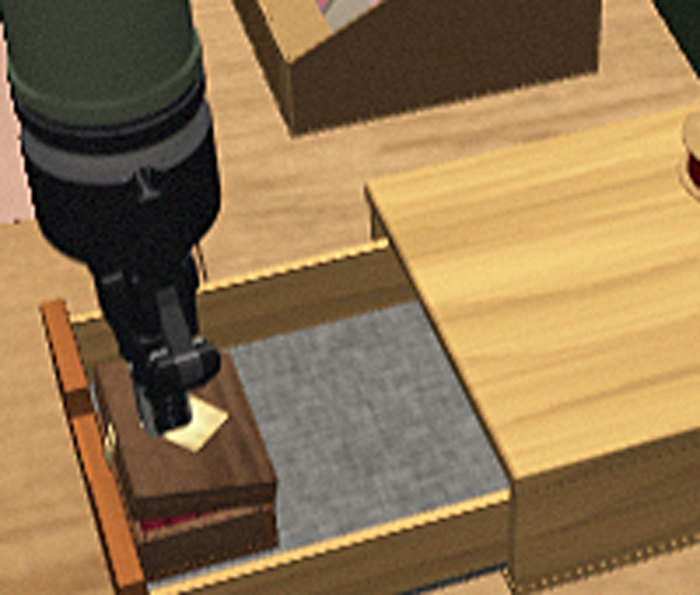

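The lid is nearly shut, with a small gap at its front edge (150,520 in the crop). I'll press it down gently.

Call:
apply_moves(slide=[[0, 0, 0.04], [0, 0, 0.08], [0, 0, 0.11], [0, 0, 0.11]], yaw=[0, 0, 0, 0])

```text
t: 5.0
eef_pos: [0.4853, -0.0617, 0.0748]
eef_rot: [-3.14, -0.0, -1.365]
contact_force: [0.0, 0.6, 3.9]
gripper_width: -0.0004
```

Run:
```python
from h import *
rel((.482,-.061,.077),(.482,-.061,.074),yaw=-1.366)
sc('s7')
```

```text
t 5.0 pos [ 0.4853 -0.0617  0.0748] rpy [-3.14  -0.    -1.365] F [0.04 0.65 3.86] w -0.0004
(0.482, -0.061, 0.077) -> [-0.013  0.031 -0.022]
(0.482, -0.061, 0.074) -> [-0.013  0.031  0.008]
yaw share 0.0002
```

View pics/s7c.png

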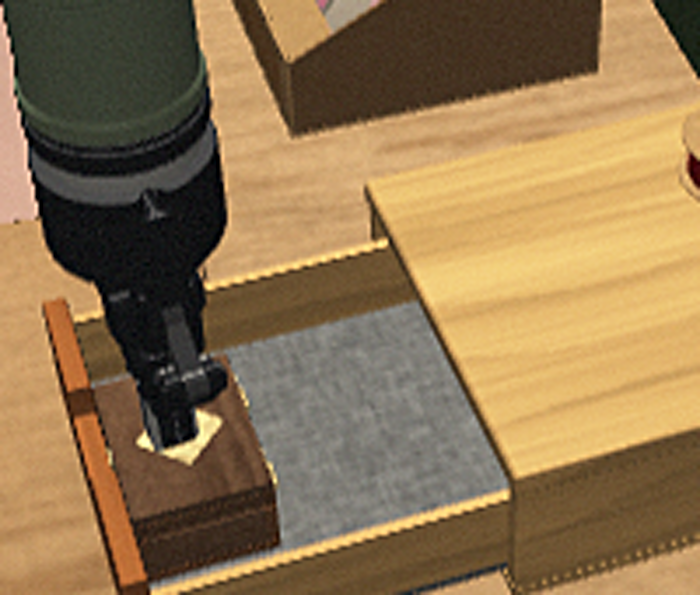

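The lid now looks shut: the tips rest at z≈0.061, the same as the shut lid's top height, with 3.9 N. I'll raise the tool and check.

Call:
apply_moves(slide=[[0, 0, -0.2], [0, 0, -0.5], [0, 0.1, -0.9], [0, 0.2, -1], [0, 0.2, -1]], yaw=[0, 0, 0, 0, 0])

```text
t: 5.55
eef_pos: [0.4647, -0.066, 0.1755]
eef_rot: [-3.139, -0.001, -1.365]
contact_force: [0.4, -0.2, -0.6]
gripper_width: 0.0
```

Run:
```python
from h import *
rel((.40,-.063,.15),yaw=-np.pi/2+np.radians(5.3))
s=r.observe();print(s['q'].round(2))
sc('s8'); d=dict(np.load('pics/s8.npz'));C=cloud(d).reshape(-1,3)
R=Ro.from_euler('xyz',s['eef_rot']).as_matrix();L=(C-s['eef_pos'])@R*1000
m=(abs(L[:,0])<50)&(abs(L[:,1])<60)&(L[:,2]<16)&(L[:,2]>-75);L=L[m]
for z in range(-72,16,6):
    q=L[(L[:,2]>=z)&(L[:,2]<z+6)]
    if len(q)>3:print(z,len(q),'x',np.percentile(q[:,0],[2,98]).round(1),'y',np.percentile(q[:,1],[2,98]).round(1))
P=cloud(d);C=P.reshape(-1,3);
def f(a,b,x0,x1,y0=-.155,y1=.05):return C[(C[:,2]>a)&(C[:,2]<b)&(C[:,0]>x0)&(C[:,0]<x1)&(C[:,1]>y0)&(C[:,1]<y1)]
for n,Q in(('lidtop',f(.057,.064,.465,.56,-.11,.0)),('front',f(.067,.077,.42,.47))):
    print(n,len(Q),cv2.minAreaRect((Q[:,:2]*1000).astype(np.float32)),np.percentile(Q[:,2],[5,50,95]))
```

```text
t 5.55 pos [ 0.4647 -0.066   0.1755] rpy [-3.139e+00 -1.000e-03 -1.365e+00] F [ 0.44 -0.18 -0.63] w 0.0
(0.4, -0.063, 0.15) -> [-0.162  0.628  0.254]
yaw share 0.0359
[-0.17  0.21  1.91 -0.    1.02  1.2 ]
-72 48 x [-12.7  40.9] y [-16.3  16.7]
-66 47 x [-11.4  44. ] y [-17.1  16.6]
-60 88 x [-12.4  48.5] y [-16.3  16.6]
-54 58 x [-3.4 46.5] y [-17.1  16.3]
-48 31 x [13.4 41.8] y [-11.3  12. ]
-42 36 x [ 3.9 36.3] y [-10.6  13.1]
-36 31 x [-6.3 31.6] y [-9.9 13.1]
-30 5 x [-7.8 10.8] y [10.9 13. ]
-18 47 x [-1.1 14.6] y [-7.1 10.6]
-12 54 x [-0.5 14.4] y [-11.   10.6]
-6 42 x [-2.7 14.2] y [-10.6  10.7]
0 51 x [-2.  13.8] y [-10.9  10.7]
6 21 x [-2.9 11.6] y [-10.2  10.5]
12 11 x [4.4 6.8] y [-7.8  6.6]
lidtop 1476 ((491.64984130859375, -59.551658630371094), (61.87178421020508, 90.69652557373047), 5.9000163078308105) [0.05882856 0.06078413 0.06259384]
front 492 ((449.7303466796875, -57.629249572753906), (12.095216751098633, 187.0355224609375), 5.276000499725342) [0.06927803 0.07168871 0.07358676]
```

View pics/s8c.png

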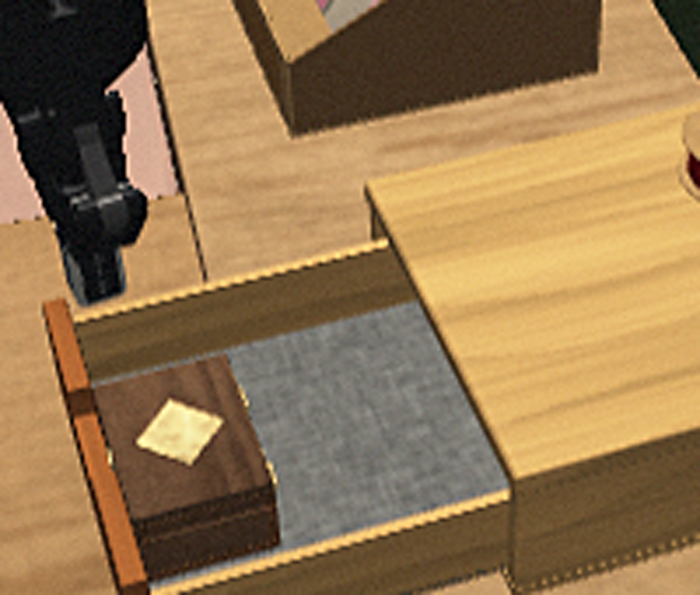

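The lid top is flat at z≈0.061, so the box is shut, and the drawer is still about 173 mm out. Next I back off in front of the drawer, open the fingers so that one goes on each side of the cut-out, and square the tool to the chest.

Call:
apply_moves(slide=[[-0.04, 0.2, 0], [-0.1, 0.5, 0.1], [-0.16, 0.63, 0.25], [-0.16, 0.63, 0.25], [-0.16, 0.63, 0.25]], yaw=[0.036, 0.036, 0.036, 0.036, 0.036], hand=1)

```text
t: 6.1
eef_pos: [0.4003, -0.063, 0.1486]
eef_rot: [3.141, 0.0, -1.478]
contact_force: [0.3, -0.0, 0.5]
gripper_width: 0.0724
```

Run:
```python
from h import *
rel((.403,-.0624,.056),yaw=-np.pi/2+np.radians(5.3))
```

```text
t 6.1 pos [ 0.4003 -0.063   0.1486] rpy [ 3.141  0.    -1.478] F [ 0.25 -0.04  0.52] w 0.0724
(0.403, -0.0624, 0.056) -> [-0.003 -0.028  0.926]
yaw share 0.0
```

Call:
apply_moves(slide=[[0, 0, 0.3], [0, 0, 0.6], [0, 0, 0.85], [0, 0, 0.93], [0, 0, 0.93]], yaw=[0, 0, 0, 0, 0])

```text
t: 6.6
eef_pos: [0.4006, -0.0631, 0.0556]
eef_rot: [3.14, 0.0, -1.478]
contact_force: [0.1, -0.1, 0.4]
gripper_width: 0.0855
```

Run:
```python
from h import *
rel((.58,-.0459,.056),yaw=-np.pi/2+np.radians(5.3))
d=snap('side','s9')
cv2.imwrite('pics/s9c.png',cv2.resize(d['pixels'][130:330,150:400,::-1],None,fx=3,fy=3,interpolation=cv2.INTER_CUBIC))
```

```text
t 6.6 pos [ 0.4006 -0.0631  0.0556] rpy [ 3.14   0.    -1.478] F [ 0.07 -0.07  0.35] w 0.0855
(0.58, -0.0459, 0.056) -> [-0.005 -1.802 -0.006]
yaw share 0.0001
```

View pics/s9c.png

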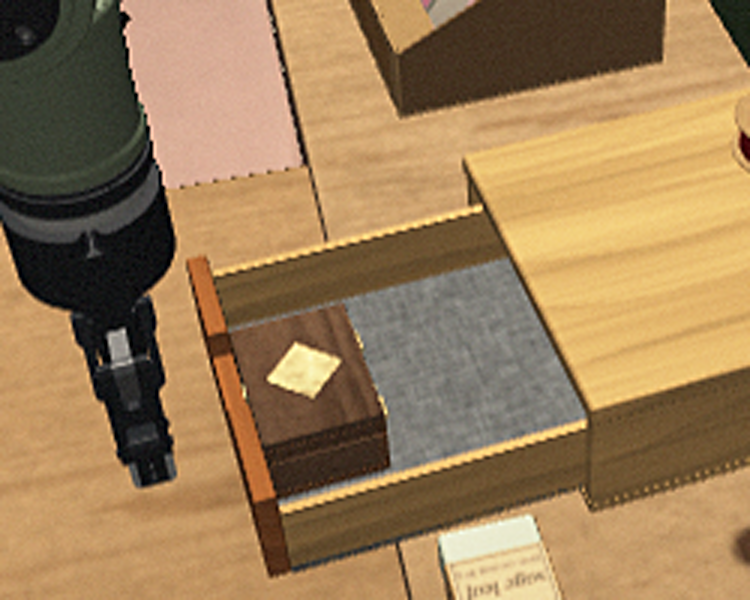

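Run:
```python
from h import *
s=r.observe()
for n in('s9',):
    d=dict(np.load('pics/s9.npz'));C=cloud(d).reshape(-1,3)
    R=Ro.from_euler('xyz',s['eef_rot']).as_matrix();L=(C-s['eef_pos'])@R*1000
    m=(abs(L[:,0])<90)&(abs(L[:,1])<26)&(L[:,2]<20)&(L[:,2]>-75);L=L[m]
    for z in range(-72,20,4):
        q=L[(L[:,2]>=z)&(L[:,2]<z+4)]
        if len(q)>3:print(z,len(q),'x',np.percentile(q[:,0],[2,98]).round(1),'y',np.percentile(q[:,1],[2,98]).round(1))
```

```text
-72 47 x [32.7 71.6] y [-16.6  16.1]
-68 38 x [36.4 72.4] y [-16.7  16.6]
-64 27 x [40.  73.3] y [-15.4  15.6]
-60 24 x [69.3 73.9] y [-11.4  11.8]
-56 94 x [57.2 74.9] y [-11.4  11.4]
-52 48 x [52.5 74.5] y [-12.7  11. ]
-48 14 x [46.5 73.7] y [-13.3   9.2]
-28 13 x [55.7 57.7] y [-6.4  6.5]
-24 16 x [54.6 57.2] y [-6.8  5.5]
-20 26 x [ 2.4 57.2] y [-10.7   9.3]
-16 26 x [ 1.  57.7] y [-10.3  10. ]
-12 20 x [48.6 56.7] y [-8.1  9.5]
-8 21 x [-43.9  54.6] y [-10.6  10.7]
-4 9 x [-28.5  49.6] y [-9.8 10.1]
0 4 x [47.4 49.5] y [-9.3  4.2]
```

The open fingertip pads have a narrower stretch above them that should clear the chest's 2 mm overhang. I'll lower about 5 mm and start pushing.

Call:
apply_moves(slide=[[0, -0.15, 0.055], [0, -0.27, 0.055], [0, -0.35, 0.055], [0, -0.45, 0.055], [0, -0.57, 0.055]], yaw=[0, 0, 0, 0, 0])

```text
t: 7.15
eef_pos: [0.4571, -0.0576, 0.051]
eef_rot: [3.141, -0.0, -1.478]
contact_force: [-2.0, -0.6, 1.7]
gripper_width: 0.0853
```

Call:
apply_moves(slide=[[0, -0.12, 0], [0, -0.24, 0], [0, -0.36, 0], [0, -0.48, 0], [0, -0.6, 0]], yaw=[0, 0, 0, 0, 0])

```text
t: 7.65
eef_pos: [0.5174, -0.0521, 0.0508]
eef_rot: [3.142, -0.0, -1.478]
contact_force: [-2.3, -0.7, 1.6]
gripper_width: 0.0858
```

Run:
```python
from h import *
c=np.array([np.cos(np.radians(5.3)),np.sin(np.radians(5.3))])
h=np.array([.616,-.0425])-.0108*c
rel((h[0],h[1],.05),yaw=-np.pi/2+np.radians(5.3))
d=snap('side','s10')
cv2.imwrite('pics/s10c.png',cv2.resize(d['pixels'][130:330,200:450,::-1],None,fx=3,fy=3,interpolation=cv2.INTER_CUBIC))
```

```text
t 7.65 pos [ 0.5174 -0.0521  0.0508] rpy [ 3.142 -0.    -1.478] F [-2.27 -0.73  1.63] w 0.0858
(np.float64(0.6052461732596065), np.float64(-0.04349760234442287), 0.05) -> [-0.004 -0.882  0.008]
yaw share 0.0
```

View pics/s10c.png

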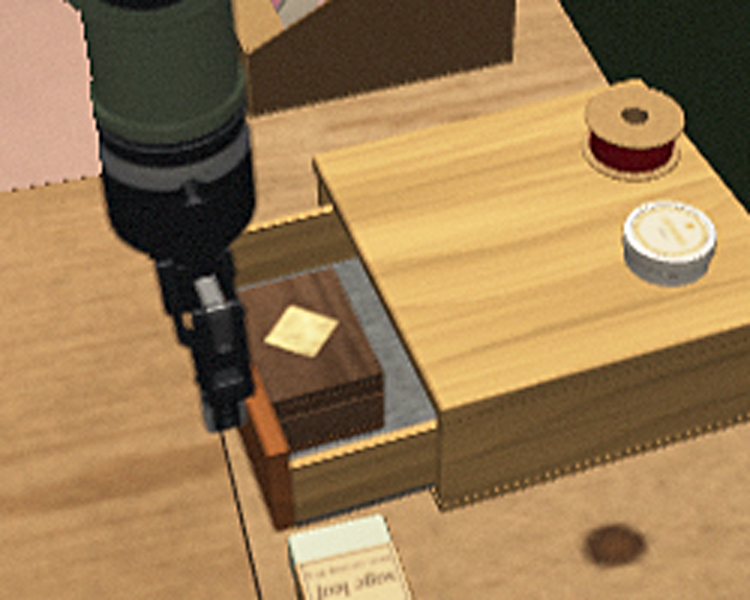

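Call:
apply_moves(slide=[[0, -0.14, 0], [0, -0.28, 0], [0, -0.42, 0], [0, -0.54, 0], [0, -0.63, 0]], yaw=[0, 0, 0, 0, 0])

```text
t: 8.2
eef_pos: [0.5799, -0.0463, 0.0506]
eef_rot: [3.141, -0.0, -1.478]
contact_force: [-2.7, -0.1, 0.2]
gripper_width: 0.0855
```

Call:
apply_moves(slide=[[0, -0.08, 0], [0, -0.14, 0], [0, -0.18, 0], [0, -0.21, 0]], yaw=[0, 0, 0, 0])

```text
t: 8.6
eef_pos: [0.6001, -0.0444, 0.0507]
eef_rot: [3.141, 0.0, -1.478]
contact_force: [-1.4, -0.1, -0.6]
gripper_width: 0.0855
```

Run:
```python
from h import *
c=np.array([np.cos(np.radians(5.3)),np.sin(np.radians(5.3))])
h=np.array([.616,-.0425])-.0108*c
rel((h[0],h[1],.05),yaw=-np.pi/2+np.radians(5.3))
d=snap('side','s11')
cv2.imwrite('pics/s11c.png',cv2.resize(d['pixels'][130:330,200:450,::-1],None,fx=3,fy=3,interpolation=cv2.INTER_CUBIC))
```

```text
t 8.6 pos [ 0.6001 -0.0444  0.0507] rpy [ 3.141  0.    -1.478] F [-1.42 -0.15 -0.65] w 0.0855
(np.float64(0.6052461732596065), np.float64(-0.04349760234442287), 0.05) -> [-0.004 -0.052  0.006]
yaw share -0.0
```

View pics/s11c.png

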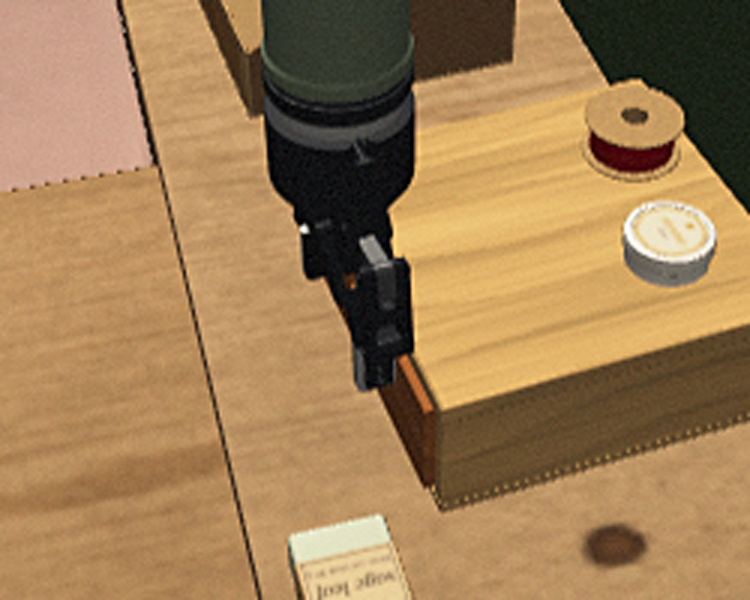

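Call:
apply_moves(slide=[[0, -0.02, 0], [0, -0.035, 0], [0, -0.035, 0]], yaw=[0, 0, 0])

```text
t: 8.95
eef_pos: [0.6032, -0.0442, 0.0508]
eef_rot: [3.141, -0.0, -1.478]
contact_force: [-2.0, 0.7, 0.9]
gripper_width: 0.0853
```

Call:
apply_moves(slide=[[0, -0.015, 0], [0, -0.025, 0], [0, -0.025, 0]], yaw=[0, 0, 0])

```text
t: 9.25
eef_pos: [0.6031, -0.0442, 0.0508]
eef_rot: [3.135, 0.0, -1.478]
contact_force: [-9.6, -1.5, 4.5]
gripper_width: 0.085
```

Now it is blocked with about 10 N, either by the chest's overhang or because the drawer is home. I'll back off and look.

Call:
apply_moves(slide=[[0, 0.2, 0], [0, 0.5, 0], [0, 0.8, 0], [0, 1, -0.2], [0, 1, -0.2]], yaw=[0, 0, 0, 0, 0])

```text
t: 9.75
eef_pos: [0.5059, -0.0534, 0.0727]
eef_rot: [-3.138, -0.001, -1.479]
contact_force: [1.4, 0.5, -0.5]
gripper_width: 0.085
```

Run:
```python
from h import *
rel((.55,-.05,.05))
d=snap('side','s12')
cv2.imwrite('pics/s12c.png',cv2.resize(d['pixels'][170:310,290:410,::-1],None,fx=5,fy=4.2,interpolation=cv2.INTER_CUBIC))
t=snap('top','t12')
cv2.imwrite('pics/t12c.png',cv2.resize(t['pixels'][190:250,270:410,::-1],None,fx=5.5,fy=5.5,interpolation=cv2.INTER_CUBIC))
c=np.array([np.cos(np.radians(5.3)),np.sin(np.radians(5.3))])
for D in(d,t):
    C=cloud(D).reshape(-1,3); o=np.array([.6141,-.0428]); U=(C[:,:2]-o)@c; V=(C[:,:2]-o)@np.array([-c[1],c[0]])
    m=(abs(V)<90)&(abs(U)<.03)&(abs(V)<.1)
    for z in range(0,92,8):
        q=m&(C[:,2]>z/1e3)&(C[:,2]<z/1e3+.008); 
        if q.sum()>5: print(z,q.sum(),'u mm',(np.percentile(U[q],[2,10,50])*1e3).round(1))
```

```text
t 9.75 pos [ 0.5059 -0.0534  0.0727] rpy [-3.138e+00 -1.000e-03 -1.479e+00] F [ 1.35  0.5  -0.5 ] w 0.085
(0.55, -0.05, 0.05) -> [ 0.007 -0.442  0.228]
0 809 u mm [-29.2 -26.2 -11.9]
8 91 u mm [0.1 0.2 0.6]
16 110 u mm [-0.   0.2  0.6]
24 112 u mm [-0.2  0.1  0.5]
32 126 u mm [-0.2  0.1  0.6]
40 123 u mm [-0.   0.2  0.6]
48 210 u mm [-0.2  0.3  1. ]
56 95 u mm [0.1 0.2 0.7]
64 150 u mm [-0.1  0.2  0.8]
72 50 u mm [0.2 0.3 0.9]
80 891 u mm [ 0.2  0.7 12. ]
88 748 u mm [ 1.6  4.  15.7]
0 689 u mm [-29.5 -26.8 -13.8]
8 27 u mm [0.1 0.1 0.4]
16 45 u mm [0.  0.2 0.3]
24 32 u mm [0.  0.1 0.3]
32 42 u mm [0.  0.2 0.4]
40 43 u mm [0.1 0.2 0.4]
48 77 u mm [0.  0.2 0.6]
56 36 u mm [0.1 0.2 0.4]
64 45 u mm [-0.1  0.1  0.4]
72 15 u mm [0.1 0.3 0.7]
80 799 u mm [ 0.2  1.2 13. ]
88 754 u mm [ 2.   4.4 16.2]
```

View pics/s12c.png

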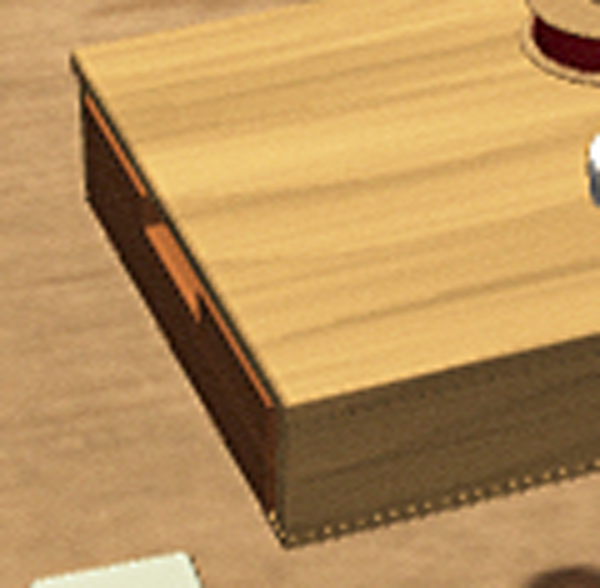

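View pics/t12c.png

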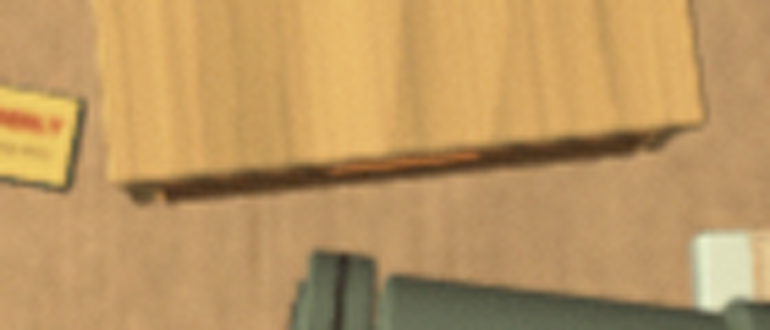

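The face is flush with the edge of the chest's top board, so the drawer is still about 2 mm out and the fingers met the overhang. I'll measure the fingers' leading profile with the wrist camera's depth, to find a height where the pad reaches under the board.

Run:
```python
from h import *
d=snap('wrist','w13');K=d['camera_matrix'];D=d['depth'];v,u=np.mgrid[0:400,0:640]
p=np.stack([(u-K[0,2])/K[0,0]*D,-(v-K[1,2])/K[1,1]*D,-D,np.ones_like(D)],-1)
T=(p@d['hand_eye'].T)[...,:3]*1000
T=T[(D>0)]
for sgn in(1,-1):
  for z in range(-64,8,4):
    q=T[(T[:,2]>=z)&(T[:,2]<z+4)&(sgn*T[:,0]>36)&(sgn*T[:,0]<85)&(abs(T[:,1])<25)]
    if len(q)>5:
        print(sgn,z,len(q),'ymin',np.percentile(q[:,1],[1,10]).round(1),end=' | ')
        for a in range(40,80,5):
            w=q[(sgn*q[:,0]>=a)&(sgn*q[:,0]<a+5)]
            if len(w)>5: print(a,np.percentile(w[:,1],5).round(1),end='; ')
        print()
```

```text
1 -64 1040 ymin [-16.7 -12.3] | 40 -15.4; 55 -11.7; 60 -12.1; 65 -12.1; 70 -12.2; 
1 -60 1210 ymin [-12.5 -11.9] | 40 -12.4; 45 -12.1; 60 -11.9; 65 -12.0; 70 -12.1; 
1 -56 2268 ymin [-13.2 -11.8] | 40 -12.2; 45 -12.1; 50 -11.2; 55 -6.6; 60 -11.8; 65 -13.4; 70 -12.2; 
1 -52 1273 ymin [-13.4 -12.1] | 40 -12.1; 45 -12.3; 50 -11.6; 55 -7.1; 60 -11.9; 65 -13.6; 70 -12.5; 
1 -48 619 ymin [-13.5 -12.8] | 40 -12.1; 45 -13.4; 50 -13.3; 55 -11.5; 60 -11.6; 65 -12.2; 70 -11.8; 
1 -44 215 ymin [-13.5 -12.7] | 40 -12.2; 45 -13.1; 50 -13.1; 55 -11.4; 60 -7.2; 
1 -40 296 ymin [-11.6 -11.1] | 40 -10.9; 45 -11.5; 50 -11.9; 
1 -36 215 ymin [-11.2 -10.7] | 40 -10.8; 45 -10.9; 
1 -32 301 ymin [-11.2 -10.7] | 40 -10.8; 45 -11.1; 50 -6.9; 55 -7.2; 
1 -28 299 ymin [-11.1 -10.6] | 40 -10.7; 45 -11.0; 50 -7.1; 55 -6.6; 
1 -24 251 ymin [-11.1 -10.7] | 40 -10.8; 45 -11.1; 50 -6.9; 55 -6.7; 
1 -20 248 ymin [-11.  -10.6] | 40 -10.7; 45 -11.0; 50 -7.0; 55 -6.7; 
1 -16 216 ymin [-10.9 -10.7] | 40 -10.7; 45 -10.9; 50 -6.9; 55 -6.9; 
1 -12 198 ymin [-11.1 -10.6] | 40 -10.7; 45 -11.0; 50 -7.0; 
1 -8 165 ymin [-11.  -
[... 669 characters left out ...]
; 65 -6.6; 
-1 -40 288 ymin [-11.7 -11. ] | 40 -10.6; 45 -11.3; 50 -11.8; 
-1 -36 221 ymin [-11.2 -10.7] | 40 -10.7; 45 -11.1; 
-1 -32 302 ymin [-11.3 -10.7] | 40 -10.8; 45 -11.1; 50 -7.1; 55 -6.8; 
-1 -28 290 ymin [-10.9 -10.6] | 40 -10.6; 45 -10.9; 50 -7.3; 55 -7.0; 
-1 -24 261 ymin [-11.1 -10.7] | 40 -10.7; 45 -11.0; 50 -6.9; 55 -6.8; 
-1 -20 235 ymin [-11.  -10.6] | 40 -10.5; 45 -11.0; 50 -7.1; 55 -6.8; 
-1 -16 229 ymin [-11.1 -10.7] | 40 -10.7; 45 -11.0; 50 -7.0; 55 -7.0; 
-1 -12 189 ymin [-11.1 -10.7] | 40 -10.7; 45 -11.0; 50 -7.2; 55 -6.8; 
-1 -8 165 ymin [-10.9 -10.6] | 40 -10.6; 45 -10.9; 50 -8.7; 
-1 -4 100 ymin [-10.6  -9.9] | 40 -9.5; 45 -10.6; 
-1 0 9 ymin [-6.5 -5.5] | 40 -6.0;
```

View pics/w13.png

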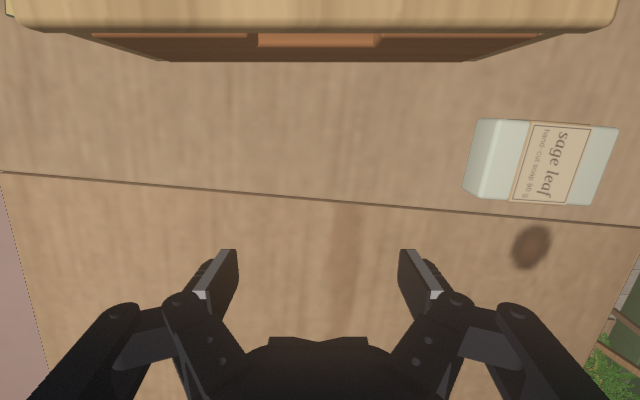

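The pads are flat up to about 41 mm above the tips, so pushing this way always stops about 2 mm short. I'll turn the tool a quarter turn and check whether a finger's back, seen in profile from the side camera, could reach under the board.

Call:
apply_moves(slide=[[0, 0.3, -0.1], [0, 0.5, -0.3], [0, 0.5, -0.4], [0, 0.5, -0.4], [0, 0.5, -0.4]], yaw=[-0.5, -0.5, -0.5, -0.5, -0.5])

```text
t: 10.4
eef_pos: [0.4583, -0.0578, 0.1109]
eef_rot: [-3.14, -0.002, -0.722]
contact_force: [-0.3, -0.5, -0.2]
gripper_width: 0.0853
```

Run:
```python
from h import *
rel((.46,-.058,.11),yaw=np.radians(5.3));print(r.observe()['q'].round(2))
```

```text
t 10.4 pos [ 0.4583 -0.0578  0.1109] rpy [-3.14e+00 -2.00e-03 -7.22e-01] F [-0.32 -0.47 -0.16] w 0.0853
(0.46, -0.058, 0.11) -> [ 0.014 -0.01   0.009]
yaw share -0.2592
[-0.15  0.28  2.01 -0.    0.85  0.57]
```

Call:
apply_moves(slide=[[0, 0, 0], [0, 0, 0], [0, 0, 0], [0, 0, 0], [0, 0, 0]], yaw=[-0.259, -0.259, -0.259, -0.259, -0.259])

```text
t: 10.9
eef_pos: [0.4582, -0.0577, 0.1103]
eef_rot: [3.141, -0.001, 0.028]
contact_force: [-0.5, 0.7, -0.9]
gripper_width: 0.0856
```

Call:
apply_moves(slide=[[0, 0, 0], [0, 0, 0]], yaw=[-0.021, -0.021])

```text
t: 11.1
eef_pos: [0.458, -0.0577, 0.1103]
eef_rot: [3.141, -0.001, 0.088]
contact_force: [0.5, -0.6, 0.7]
gripper_width: 0.0854
```

Run:
```python
from h import *
rel((.46,-.058,.11),yaw=np.radians(5.3));s=r.observe();print(s['q'].round(2))
d=snap('side','s14')
cv2.imwrite('pics/s14c.png',cv2.resize(d['pixels'][130:300,200:400,::-1],None,fx=3.9,fy=3.5,interpolation=cv2.INTER_CUBIC))
C=cloud(d).reshape(-1,3)
R=Ro.from_euler('xyz',s['eef_rot']).as_matrix();L=(C-s['eef_pos'])@R*1000
L=L[(abs(L[:,0])<90)&(abs(L[:,1])<26)&(L[:,2]<20)&(L[:,2]>-90)]
for z in range(-88,8,3):
    q=L[(L[:,2]>=z)&(L[:,2]<z+3)&(L[:,0]>0)]
    if len(q)>3:print(z,len(q),'x',np.percentile(q[:,0],[2,50,95,99]).round(1),'y',np.percentile(q[:,1],[2,98]).round(1))
# board bottom: cloud of chest's front left? side wall end
```

```text
t 11.1 pos [ 0.458  -0.0577  0.1103] rpy [ 3.141e+00 -1.000e-03  8.800e-02] F [ 0.48 -0.59  0.65] w 0.0854
(0.46, -0.058, 0.11) -> [0.02  0.004 0.003]
yaw share -0.0015
[-0.15  0.28  2.01 -0.    0.85 -0.24]
-88 74 x [ 0.9 25.9 65.6 67.7] y [ 3.6 20.4]
-85 58 x [ 3.8 27.7 68.4 69.8] y [ 3.6 20.1]
-82 52 x [ 0.8 26.4 68.1 69.5] y [ 7.4 19.7]
-79 43 x [ 1.8 28.2 69.3 70.8] y [ 8.  17.7]
-76 44 x [ 0.6 24.1 68.7 70.3] y [ 8.  17.4]
-73 47 x [ 3.4 30.  69.7 71.2] y [ 7.8 17.7]
-70 61 x [ 0.6 32.9 68.8 71.5] y [-6.1 18.2]
-67 80 x [ 3.9 37.8 68.9 70.7] y [-10.8  17.8]
-64 71 x [ 1.6 37.  68.6 71.8] y [-12.6  17.8]
-61 44 x [ 3.4 45.  71.  73.1] y [-11.8  17.1]
-58 33 x [34.  48.4 72.6 73.4] y [-8.8 15.2]
-55 74 x [39.5 56.7 69.8 72.1] y [-10.8  13.6]
-52 62 x [39.5 53.  69.5 72. ] y [-10.5  13.2]
-49 41 x [40.3 53.  69.4 72. ] y [-9.6 13.5]
-46 22 x [42.5 51.2 65.  68.5] y [ 5.4 13.8]
-43 14 x [46.3 56.7 62.4 63.8] y [ 4.3 13.3]
-40 8 x [44.6 49.7 56.3 57.5] y [ 5.7 11.7]
-37 11 x [43.3 45.5 52.1 54.8] y [ 4.  12.1]
-34 13 x [43.  47.  55.3 55.4] y [ 1.6 11.9]
-31 14 x [43.2 50.2 55.5 56.4] y [ 0.1 11. ]
-28 20 x [43.1 49.4 55.1 56. ] y [-7.4 12. ]
-25 10 x [43.2 48.2 55.5 56.3] y [ 2.1 11.4]
-22 15 x [43.  45.8 56.  56.1] y [-4.3 10.9]
-19 13 x [43.1 47.3 55.  55.5] y [-6.4 11.2]
-16 20 x [43.  48.6 55.  55.3] y [-7.5 11.7]
-13 12 x [43.4 48.3 55.8 56.5] y [ 5.2 12. ]
-10 12 x [43.  46.2 53.8 54.1] y [-10.3  12.5]
-7 12 x [43.1 46.3 53.  53.2] y [-5.5 11.1]
-4 5 x [42.9 45.3 47.9 48.2] y [-6.8 10.6]
```

View pics/s14c.png

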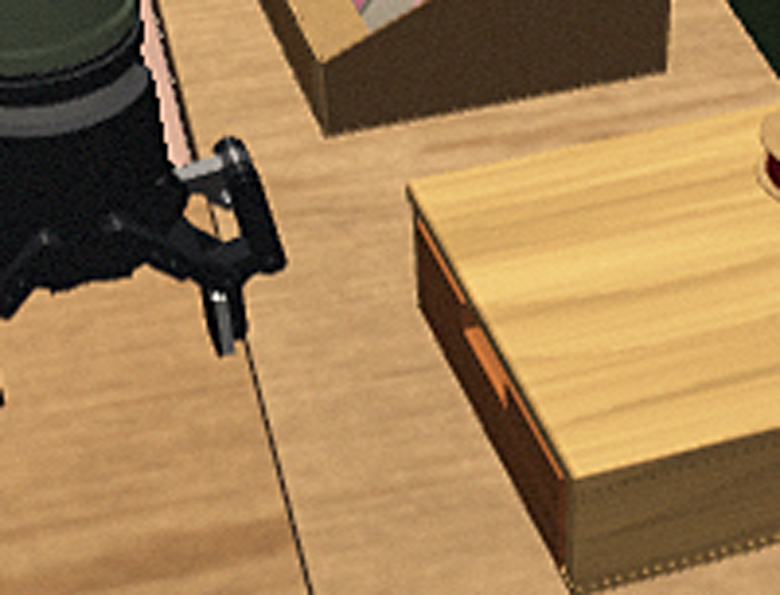

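The finger's outer knuckle is the only part that leads. In profile its lower corner sticks out about 73 mm and the link above leans back. With the hand slightly closed and the tool low, that corner can press the face under the board. I'll set it up beside the cut-out.

Call:
apply_moves(slide=[[0.15, -0.2, 0.1], [0.3, -0.4, 0.3], [0.5, -0.52, 0.5], [0.5, -0.52, 0.6], [0.5, -0.52, 0.6]], yaw=[-0.001, -0.001, -0.001, -0.001, -0.001], hand=0.75)

```text
t: 11.65
eef_pos: [0.5009, -0.0014, 0.0491]
eef_rot: [-3.141, 0.004, 0.091]
contact_force: [-1.3, 0.5, 0.6]
gripper_width: 0.0638
```

```bash
cat >> h.py <<'E'
def prof(f,x0=0):
    s=r.observe();d=snap('side',f)
    cv2.imwrite(f'pics/{f}c.png',cv2.resize(d['pixels'][130:300,220:420,::-1],None,fx=3.9,fy=3.5,interpolation=cv2.INTER_CUBIC))
    C=cloud(d).reshape(-1,3)
    R=Ro.from_euler('xyz',s['eef_rot']).as_matrix();L=(C-s['eef_pos'])@R*1000
    L=L[(abs(L[:,0])<85)&(abs(L[:,1])<26)&(L[:,2]<20)&(L[:,2]>-90)]
    for z in range(-88,17,3):
        q=L[(L[:,2]>=z)&(L[:,2]<z+3)&(L[:,0]>0)]
        if len(q)>3:print(z,len(q),'x',np.percentile(q[:,0],[2,95,99]).round(1))
E
python3 - <<'E'
from h import *
rel((.522,-.001,.007),yaw=np.radians(5.3))
prof('s15')
E
```

```text
t 11.65 pos [ 0.5009 -0.0014  0.0491] rpy [-3.141  0.004  0.091] F [-1.29  0.5   0.59] w 0.0638
(0.522, -0.001, 0.007) -> [0.212 0.015 0.42 ]
yaw share -0.0005
-88 56 x [ 0.7 63.4 66.1]
-85 49 x [ 1.7 62.8 66. ]
-82 46 x [ 1.7 65.8 66.7]
-79 32 x [ 3.9 64.5 65.9]
-76 34 x [ 1.4 64.8 66.2]
-73 40 x [ 1.  63.  65.3]
-70 42 x [ 1.6 64.1 65.4]
-67 29 x [ 0.8 64.3 66. ]
-64 46 x [ 4.7 63.3 65.1]
-61 41 x [ 1.2 63.6 64.7]
-58 35 x [23.7 63.8 65.2]
-55 15 x [30.4 64.  64.9]
-52 29 x [28.3 64.4 64.8]
-49 49 x [29.8 58.8 62. ]
-46 56 x [31.7 61.  62.7]
-43 24 x [33.6 60.1 61.8]
-40 24 x [32.3 54.8 55.6]
-37 15 x [34.6 57.9 58.8]
-34 6 x [38.  49.1 49.5]
-31 11 x [32.4 37.2 37.3]
-28 9 x [32.2 40.7 42.8]
-25 13 x [33.3 45.3 45.5]
-22 12 x [32.3 44.  44.9]
-19 15 x [32.5 44.6 44.8]
-16 7 x [32.3 43.8 44.1]
-13 16 x [32.2 44.7 45.5]
-10 11 x [32.  44.  44.2]
-7 12 x [32.  44.6 45.6]
-4 13 x [32.5 44.5 45.5]
-1 9 x [32.3 41.6 43. ]
2 8 x [32.2 37.8 38.3]
```

View pics/s15c.png

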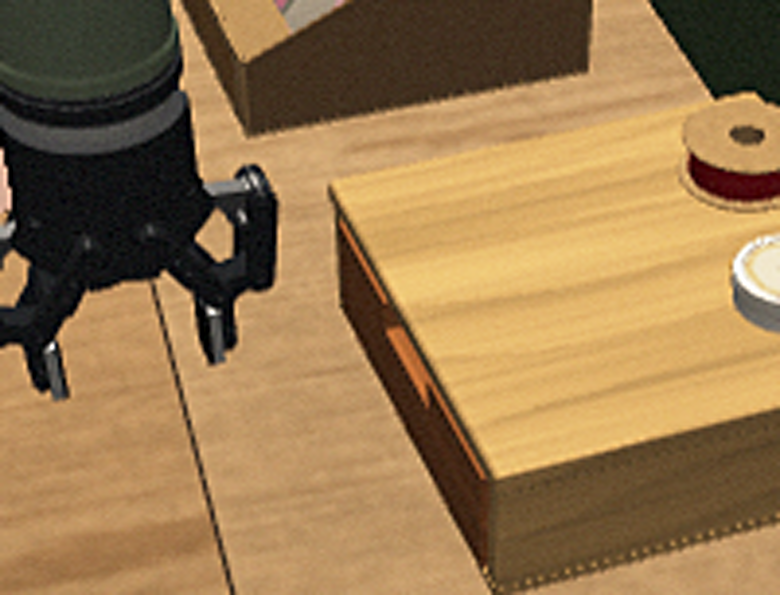

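Closing the hand makes the link upright, so fully open has the best recess. I'll reopen and lower to just above the surface.

Call:
apply_moves(slide=[[0, 0.01, 0], [0, 0.01, 0.1], [0.05, 0.01, 0.25], [0.1, 0.01, 0.35], [0.1, 0.01, 0.4]], yaw=[0, 0, 0, 0, 0], hand=1)

```text
t: 12.2
eef_pos: [0.5122, -0.0019, 0.0101]
eef_rot: [3.142, 0.0, 0.09]
contact_force: [-0.3, -0.8, 0.0]
gripper_width: 0.0854
```

Run:
```python
from h import *
rel((.522,-.001,.005),yaw=np.radians(5.3))
prof('s16')
```

```text
t 12.2 pos [ 0.5122 -0.0019  0.0101] rpy [3.142 0.    0.09 ] F [-0.34 -0.77  0.02] w 0.0854
(0.522, -0.001, 0.005) -> [ 0.098 -0.     0.051]
yaw share -0.0007
-88 56 x [ 0.7 65.5 68.3]
-85 37 x [ 1.9 68.6 69.8]
-82 32 x [ 1.  67.7 69.7]
-79 26 x [ 1.9 66.  68.2]
-76 38 x [ 1.7 70.2 71. ]
-73 30 x [ 1.4 68.5 70.9]
-70 45 x [ 1.3 68.4 70.6]
-67 55 x [ 3.3 69.5 71.2]
-64 43 x [ 1.5 68.1 71.7]
-61 35 x [ 4.2 71.7 73. ]
-58 24 x [33.2 67.2 68.6]
-55 49 x [40.4 71.2 72.9]
-52 57 x [39.  70.1 72.3]
-49 26 x [42.7 67.6 73.3]
-46 22 x [44.8 71.1 72.1]
-43 7 x [45.4 59.4 59.5]
-40 8 x [44.7 60.1 62.7]
-37 7 x [42.7 50.1 51.9]
-34 10 x [43.1 54.9 55.1]
-31 12 x [43.1 54.8 56.4]
-28 10 x [42.8 56.4 56.7]
-25 14 x [43.  55.1 56. ]
-22 10 x [42.8 55.  55.6]
-19 11 x [42.5 53.4 53.8]
-16 12 x [43.2 56.1 56.3]
-13 14 x [42.9 53.6 53.8]
-10 7 x [43.6 55.2 55.4]
-7 10 x [42.7 50.2 51.3]
-4 6 x [42.8 47.9 48.2]
5 35 x [11.3 82.5 85. ]
8 633 x [ 1.4 80.8 84.2]
11 231 x [ 2.2 81.2 84.2]
14 7 x [ 7.2 11.4 11.5]
```

View pics/s16c.png

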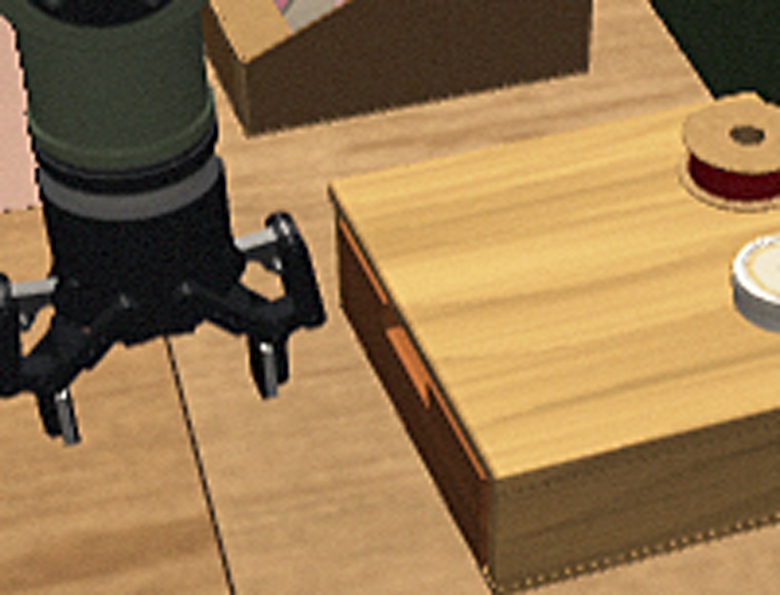

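Call:
apply_moves(slide=[[0, 0, 0.03], [0.08, 0, 0.05], [0.16, 0, 0.055], [0.2, 0, 0.055], [0.2, 0, 0.055]], yaw=[0, 0, 0, 0, 0])

```text
t: 12.75
eef_pos: [0.5331, 0.0002, 0.0055]
eef_rot: [3.141, -0.001, 0.091]
contact_force: [-0.6, -0.5, 0.3]
gripper_width: 0.0855
```

Call:
apply_moves(slide=[[0.02, 0, 0], [0.03, 0, 0], [0.03, 0, 0]], yaw=[0, 0, 0])

```text
t: 13.05
eef_pos: [0.5348, 0.0004, 0.0053]
eef_rot: [3.142, 0.0, 0.091]
contact_force: [0.1, 0.6, 0.3]
gripper_width: 0.0855
```

Call:
apply_moves(slide=[[0.015, 0, 0], [0.025, 0, 0], [0.025, 0, 0]], yaw=[0, 0, 0])

```text
t: 13.35
eef_pos: [0.5369, 0.0007, 0.0052]
eef_rot: [-3.142, 0.001, 0.091]
contact_force: [-1.2, -0.3, 0.6]
gripper_width: 0.0851
```

Call:
apply_moves(slide=[[0.01, 0, 0], [0.015, 0, 0], [0.015, 0, 0]], yaw=[0, 0, 0])

```text
t: 13.65
eef_pos: [0.5369, 0.0008, 0.0049]
eef_rot: [-3.141, 0.004, 0.091]
contact_force: [-6.5, -0.2, 1.8]
gripper_width: 0.0852
```

Call:
apply_moves(slide=[[-0.1, 0, 0], [-0.3, 0, 0], [-0.6, 0, -0.2], [-1, 0, -0.6], [-1, 0, -1]], yaw=[0, 0, 0, 0, 0])

```text
t: 14.15
eef_pos: [0.4329, -0.0083, 0.1042]
eef_rot: [-3.14, 0.009, 0.091]
contact_force: [1.6, -0.7, 0.3]
gripper_width: 0.0857
```

```bash
cat > m.py <<'E'
from h import *
import sys
f=sys.argv[1]
rel((.55,-.05,.05))
d=snap('side','s'+f);t=snap('top','t'+f)
cv2.imwrite(f'pics/s{f}c.png',cv2.resize(d['pixels'][170:310,290:410,::-1],None,fx=5,fy=4.2,interpolation=cv2.INTER_CUBIC))
c=np.array([np.cos(np.radians(5.3)),np.sin(np.radians(5.3))])
for D in(d,t):
    C=cloud(D).reshape(-1,3); o=np.array([.6141,-.0428]); U=(C[:,:2]-o)@c; V=(C[:,:2]-o)@np.array([-c[1],c[0]])
    m=(abs(U)<.015)&(abs(V)<.09)
    q=m&(C[:,2]>.016)&(C[:,2]<.05);print('face u',q.sum(),(np.percentile(U[q],[5,25,50,75])*1e3).round(2))
    for a in(-.08,-.04,0,.04):
        k=q&(V>a)&(V<a+.04)
        if k.sum()>5:print('  V',a,k.sum(),(np.median(U[k])*1e3).round(2))
    q=m&(C[:,2]>.076)&(C[:,2]<.0865);print('board edge u',q.sum(),(np.percentile(U[q],[2,5,25,50])*1e3).round(2))
E
python3 m.py 17
```

```text
t 14.15 pos [ 0.4329 -0.0083  0.1042] rpy [-3.14   0.009  0.091] F [ 1.64 -0.66  0.31] w 0.0857
(0.55, -0.05, 0.05) -> [1.134 0.522 0.531]
face u 458 [1.93 2.24 2.47 2.7 ]
  V -0.08 123 2.44
  V -0.04 107 2.44
  V 0 86 2.5
  V 0.04 91 2.52
board edge u 184 [-0.07  0.13  0.54  0.9 ]
face u 165 [2.   2.17 2.3  2.42]
  V -0.08 34 2.27
  V -0.04 37 2.32
  V 0 36 2.27
  V 0.04 39 2.31
board edge u 151 [0.03 0.22 0.57 2.14]
```

View pics/s17c.png

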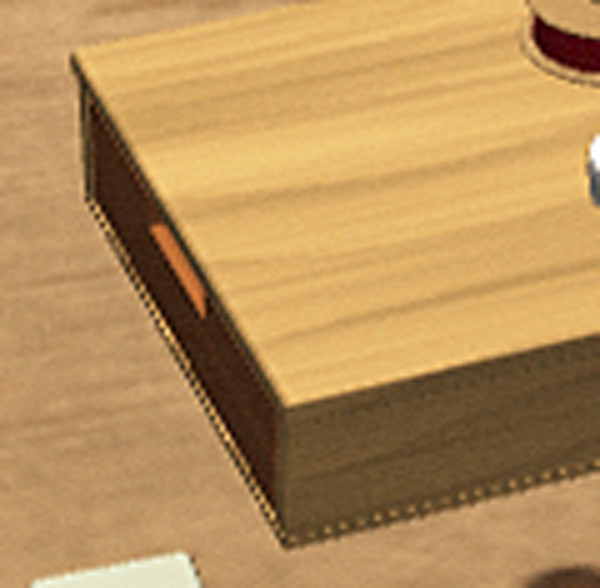

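The face is now 2 mm behind the board edge, which is fully home. Last check: whether the other items moved.

Run:
```python
from h import *
a=dict(np.load('pics/top0.npz'));b=dict(np.load('pics/t17.npz'))
for n,(u,v,w) in dict(tin=(359,136,16),spool=(313,129,18),soap=(415,244,24),match=(271,214,16)).items():
    A=a['pixels'][v-w:v+w,u-w:u+w].astype(int);B=b['pixels'][v-w:v+w,u-w:u+w].astype(int)
    sh=cv2.phaseCorrelate(A.mean(2),B.mean(2))
    print(n,'meandiff',abs(A-B).mean().round(2),'shift px',np.round(sh[0],2))
print(r.observe()['t'],r.observe()['contact_force'].round(1))
cv2.imwrite('pics/t17v.png',b['pixels'][:,:,::-1])
```

```text
tin meandiff 1.26 shift px [-0.07 -0.01]
spool meandiff 1.49 shift px [-0.12 -0.12]
soap meandiff 2.18 shift px [-0.06 -0.33]
match meandiff 1.48 shift px [-0.03 -0.12]
14.25 [1.1 0.2 0.9]
```

View pics/t17v.png

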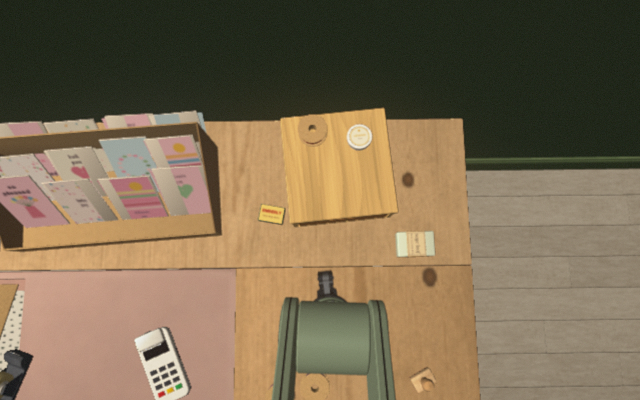

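The top view shows the chest shut, the tin at (359,136), spool at (313,129), soap at (415,244) and matchbox at (271,214) where they were. The gripper is clear of everything.

```bash
python3 -c "
from cell import r
print(r.close_job())"
```

```text
the job is handed in; nothing more can be done
None
```

The ring box is shut and the drawer is fully home in the chest. I handed the job in at about 14 s of the 54 s allowed.

**Lid:** I pushed it over from behind with the closed fingertips and pressed it down with about 4 N. Its top then measured flat at 61 mm while the drawer was still about 173 mm out. The box slid about 15 mm forward in the drawer and turned a few degrees as the lid went over. It stayed inside, behind the drawer front.

**Drawer:** I pushed it with two open fingertips, one on each side of the cut-out. That stopped about 2 mm short, because the fingers met the overhang of the chest's top board at about 10 N. I finished with the outer knuckle of one finger instead of a fingertip, pressing the face under the overhang with at most 6.5 N.

**Last checks:**
- The drawer face measures about 2 mm behind the board edge in both cameras, which matches fully home.
- The tin, ribbon spool, soap and matchbox moved less than 0.4 pixel in the top view.
- The robot is touching nothing.
- No check failed, but I could not see the lid again after the drawer went in.

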